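Gauge the desoldering station's collector tube

ROBOT

A 6-joint arm with a two-finger parallel gripper is mounted at the origin on the work surface. World frame = base frame: x ahead of the robot, y to its left, z up, the work surface at z = 0. Lengths are in mm, angles in rad, forces in N, time in s.
With the tool pointing down it reaches from about 200 to 875 mm from the base axis. Payload 3.4 kg.
Tool frame: the origin (TCP) lies at the very end of the fingers, on their centre line; the grasp point (between the pads) lies 19 mm behind it (manip.tcp_to_grasp is the distance from the TCP to the grasp point, in mm); z points along the fingers, y is the line along which they close (so a half turn about z gives the same grasp; the last joint's range is limited). The gripper opens to 94 mm and grips with 3 to 60 N. Pads are 16 mm wide; open, the fingers measure 119 mm over their backs; the gripper's body (75 mm by 177 mm) begins 78 mm behind the grasp point.
Start: joints at [-1.261, 0.276, 1.505, -0, 1.361, -0.121], TCP at [240.123, -522.5, 205.493] pointing down, gripper open.
Joint ranges: [-2.89, 2.89], [-0.75, 2.08], [0.22, 2.7], [-1.18, 4.32], [0.11, 2.71], [-2.7, 2.7]. Speed limits (rad/s): [2.57, 2.57, 3.14, 3.14, 3.14, 3.14].

INTERFACE

Orientations are given as [roll, pitch, yaw] about the fixed x, y, z axes, in that order (R = Rz(yaw) Ry(pitch) Rx(roll)).
In Python, from rig import manip gives the robot as it stands.
- The arm moves only by the shell command python3 inch.py 'ROWS' [FORCE]. ROWS is a JSON list of rows, 1 to 5 of them, each of 7 numbers: the finger opening in mm, then dx, dy, dz in mm, then a rotation vector rx, ry, rz in rad; each row is the pose to reach, as a shift and turn from the pose commanded when the command began, along the tool's axes at that moment; what a row does not reach only later rows make up. A row lasts 1/12 s, in which the tool goes at most 41.7 mm and 0.125 rad, less where a joint would pass 70% of its speed; a pose out of reach is approached as far as the arm can. The fingers move at their own pace and stop on an object; FORCE is the grip in N (left out, the last holds). Time passes only in rows, so rows that do not move let the fingers close. It prints the time, the measured TCP pose, the force, the opening and the grip force at its end.
- manip.get_obs(): the state, without advancing time (a new reading comes with each control period).
- manip.grab_frame(name): name is "side" or "top" or "wrist"; returns the picture (400x640x3 uint8, blue, green, red); there is no depth.
- manip.get_calibration(name): a dict with "K" (3x3 intrinsics, pixels), "pose" (4x4, takes a point from camera to world coordinates); the wrist camera has in their place "mount" (4x4, takes a point from camera to tool coordinates, whose origin is the TCP and whose axes are the flange's). Camera axes: x right, y up, looking along -z (the intrinsics and any distortion apply to the point x, -y, -z); pixel columns grow to the right and rows downward; lengths in mm; the calibration is good to about 2 mm. A picture is of the moment at which its call begins: read the wrist's pose just before it. get_calibration takes no time and is no camera call.
- manip.hand_in(): hands the job in; it is judged then, once.
The state is a dict: "t": time; "qpos": joint angles; "qd": joint speeds; "joint_efforts": joint torques, N m; "tool_pos": TCP position; "orientation": TCP orientation; "ft_force": force on the tool from outside, world axes, zero at the start; "ft_torque": the same for the moment, N m; "width": finger opening in mm; "grasp_force": force on a finger pad.
Only numpy, scipy, OpenCV 4.12 (cv2) and the standard library are available. Lean on these libraries where they do the work, as an engineer would, in place of code of your own. Each camera call takes 0.05 s, during which the arm holds its last target. There are 200 camera calls.

TASK

Check the desoldering station's collector tube for built-up solder: take the gauge rod with the collar from its rest, push it down the slanted tube until the collar stops against the tube's mouth, then draw it right out. Present the rod for reading: hold it level, with its tip in the inspection camera's focus, straight in front of the lens, and finish still holding it there, steady and touching nothing else. Leave the other things on the bench where they are.

Things in the scene. Friction and masses are not known exactly. Their poses are not given: they have to be found in the camera images.
- rod: loose gauge rod, 90 to 170 g. Origin on its axis at the collar's stop face; x along the axis to the tip. Steel rod 8 mm diameter to x = +110 mm (tapered tip); collar 26 mm diameter, x 0 to -12 mm; box-shaped aluminium handle x -12 to -117 mm, 14 mm wide (y), 16 mm high (z, up in the rest). Centre of mass near x = -44 mm. Starts level in its rest, axis 55 mm above the table
- rod_tip (a point): the end of the gauge rod's tip, on its axis, 110 mm from the collar's stop face
- rod_grip (a point): middle of the free part of the handle, 58 mm behind the collar's stop face, the place to grip it across its 14 mm width; nothing within 35 mm of it along the handle, 45 mm free beneath it
- rest: fixed rest of the gauge rod: base 215 x 60 x 10 mm, two slotted black supports 34 mm wide at x = +60 mm (under the thin rod, slot 13 mm, top 61 mm high) and x = -108 mm (under the handle's end, slot 20 mm, top 57 mm); open upward, the rod lifts straight out. Origin on the table under the collar face (within 8 mm), x to the rod's tip
- tube: collector tube, a steel guide tube on the station's side, rising from it at 30 degrees to the table. Origin: centre of its mouth; z along its axis OUT of the mouth (up and away from the station). Bore 13 mm, mouth flange 32 mm outside, 22 mm outside below it; open 130 mm deep, so the collar, not the tip, stops the rod. Mouth 117 mm above the table
- station: the fixed desoldering station, grey box 200 (x) x 180 (y) x 130 mm high, controls on its -x face; origin at the centre of its underside. The tube leaves its -y side; mouth 203 mm from the origin towards -y
- scope: fixed table-top inspection camera: base 150 x 90 x 12 mm (x -100 to +50 mm), steel post at x = +35 mm, black level barrel 40 mm diameter, axis 105 mm and top 125 mm above the table, lens face at x = 0 looking along -x. Origin on the table under the lens face
- focus (a point): the inspection camera's focus, a point in the air 55 mm straight in front of the lens, 105 mm above the table; its axes are the camera's (x points into the lens, z up)
- board: loose green circuit board, 150 x 110 mm, 20 mm high with its connectors; origin: centre of underside
- heatsink: loose finned aluminium heat sink, 50 x 50 x 24 mm; origin: centre of underside
- spool: loose solder spool standing on its flange, 60 mm diameter, 40 mm high; origin: centre of underside
- jar: loose small jar, 52 mm diameter, 55 mm high; origin: centre of underside
- tray: loose empty grey parts tray, 90 x 70 x 25 mm; origin: centre of underside
- plain_rod: loose plain rod lying on the table, handle but NO collar, not the gauge: 210 mm long, 16 mm high; origin under the joint of handle and rod, x along it to the thin end
- driver: loose screwdriver lying on the table, about 30 mm high at most; origin at its underside

How it is judged (in metres and radians):
On the way, in this order (a step that is already met when the one before it is completed fails the run):
1. the gauge rod is in the tube with its collar stopped against the mouth (z of rod in the frame of tube below 0.003 m and x of rod in the frame of tube between -0.006 and 0.006 m and y of rod in the frame of tube between -0.006 and 0.006 m and angle between the x axis of rod and the z axis of tube, either way round below 0.12 rad), for 0.2 s.
2. the rod is drawn right out of the tube (z of rod_tip in the frame of tube above 0.015 m), for 0.1 s.
At the end, for the whole second after the job is handed in: the gauge rod is held in the fingers, still, level within about 8.5 degrees, its tip within 25 mm of the camera's focus (so about 80 to 130 mm above the table), touching neither rest, station, camera nor any bystander (distance between rod_tip and focus below 0.025 m and angle between rod's own x axis and vertical between 1.42 and 1.72 rad and contact force between rod and the fingers above 1 N and contact force between rod and rest below 0.05 N and contact force between rod and station below 0.05 N and contact force between rod and scope below 0.05 N and contact force between rod and board below 0.05 N and contact force between rod and heatsink below 0.05 N and contact force between rod and spool below 0.05 N and contact force between rod and jar below 0.05 N and contact force between rod and tray below 0.05 N and contact force between rod and plain_rod below 0.05 N and contact force between rod and driver below 0.05 N and linear speed of rod below 0.02 m/s and angular speed of rod below 0.15 rad/s); the arm keeps its last pose, push and grip.
It fails at once if another thing on the bench was disturbed (moved over 25 mm) (distance of any of board, heatsink, spool, jar, tray, plain_rod, driver from where it was at the start of the episode above 0.025 m).
It also fails if it takes over 67 s, if anything falls off the work surface, if the arm or the gripper's body presses on something with over 40 N, if the wrist force passes 120 N, or if a joint passes its speed limit or range.

## Working session

There is one attempt and no reset: what is moved stays moved. The work goes in short steps, Python scripts to look and compute and a shell command to move; the robot and the scene stay as the last step left them, time stands still between calls to the robot, and variables do not carry over. Pictures are saved under pics/ and viewed, at most 13 in all, crops included, and the job is handed in when it is done.

```bash
ls; mkdir -p pics
python3 - <<'E'
from rig import manip
import cv2,numpy as np
for n in("top","side","wrist"):
    cv2.imwrite(f"pics/{n}0.png",manip.grab_frame(n))
    c=manip.get_calibration(n); print(n,{k:np.round(v,3).tolist() if not isinstance(v,str) else v for k,v in c.items()})
print(manip.get_obs())
E
```

```text
inch.py
pics
rig.py
top {'K': [[425.602, 0.0, 318.479], [0.0, 425.602, 196.749], [0.0, 0.0, 1.0]], 'pose': [[0.021, 0.996, -0.092, 416.871], [-1.0, 0.021, -0.005, -7.746], [-0.003, 0.092, 0.996, 1227.77], [0.0, 0.0, 0.0, 1.0]]}
side {'K': [[394.678, 0.0, 313.203], [0.0, 394.678, 193.693], [0.0, 0.0, 1.0]], 'pose': [[-0.918, 0.3, -0.259, 199.346], [-0.397, -0.704, 0.589, 747.897], [-0.005, 0.644, 0.765, 1030.415], [0.0, 0.0, 0.0, 1.0]]}
wrist {'K': [[322.631, 0.0, 321.656], [0.0, 322.631, 193.631], [0.0, 0.0, 1.0]], 'mount': [[-0.001, 0.967, 0.254, 73.675], [1.0, 0.001, -0.001, 0.202], [-0.001, 0.254, -0.967, -178.897], [0.0, 0.0, 0.0, 1.0]]}
{'t': 0.15, 'qpos': array([-1.26101531e+00,  2.76455934e-01,  1.50582988e+00, -3.54228716e-05,
        1.36070075e+00, -1.21019743e-01]), 'qd': array([ 0.0005426 , -0.00213808, -0.00267152, -0.00049561, -0.00069311,
        0.00096633]), 'joint_efforts': array([-1.70005056e-03, -4.04928195e+01, -2.37431681e+01,  6.97213341e-02,
        3.15659016e-02, -8.71775501e-05]), 'tool_pos': array([ 239.9610004 , -522.06796235,  204.8048706 ]), 'orientation': array([-3.14020475e+00, -1.33899565e-04,  4.30808081e-01]), 'ft_force': array([ 0.2769891 ,  0.43971112, -0.08980348]), 'ft_torque': array([-0.02157944, -0.03412991,  0.02930657]), 'grasp_force': 0.0, 'width': 94.32934132838737}
```

View pics/top0.png

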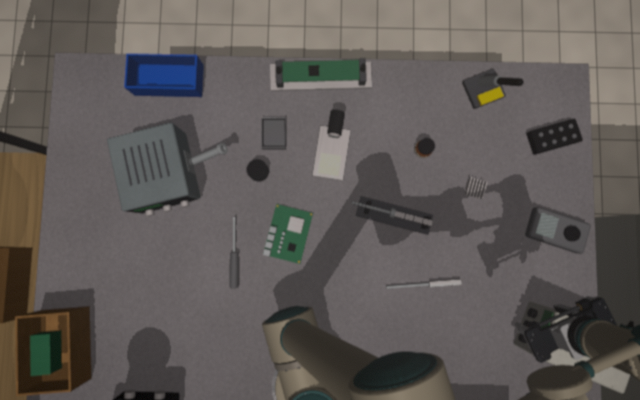

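View pics/side0.png

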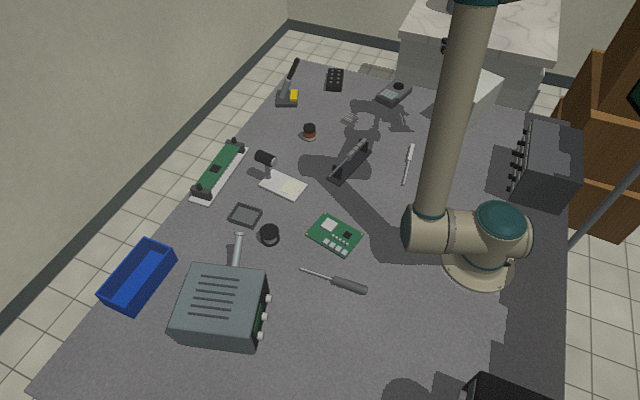

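The top view shows the station at (155,165), with the tube mouth near (235,140). The scope barrel is at (336,118) and looks down the image, and the gauge rod in its rest runs from the tip near (358,205) to the handle near (430,222). The side view confirms this layout. I'll enlarge both views to measure.

Run:
```python
import cv2,numpy as np
t=cv2.imread("pics/top0.png");s=cv2.imread("pics/side0.png")
a=cv2.resize(t[185:240,345:445],(800,440),interpolation=cv2.INTER_CUBIC)
b=cv2.resize(t[95:190,180:360],None,fx=4,fy=4,interpolation=cv2.INTER_CUBIC)
b=cv2.convertScaleAbs(b,alpha=1.5)
cv2.imwrite("pics/a.png",b)
c=cv2.resize(s[130:190,320:380],(300,300),interpolation=cv2.INTER_CUBIC)
d=cv2.resize(s[220:280,215:275],(300,300),interpolation=cv2.INTER_CUBIC)
o=np.zeros((600,800,3),np.uint8);o[:300,:300]=c;o[:300,400:700]=d
o[300:,:]=cv2.resize(t[188:234,345:445],(800,300),interpolation=cv2.INTER_CUBIC)
cv2.imwrite("pics/b.png",cv2.convertScaleAbs(o,alpha=1.7))
```

```text
(no output)
```

View pics/a.png

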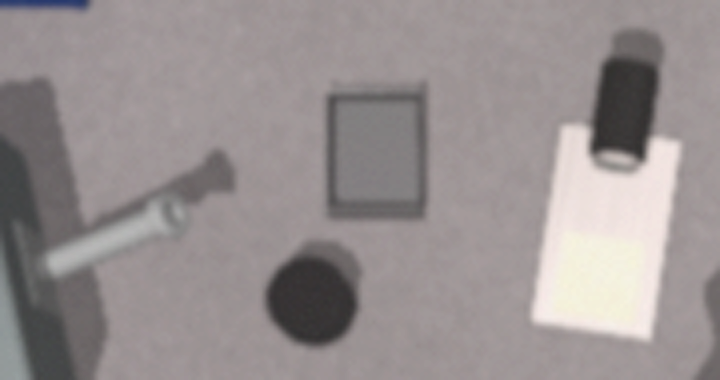

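View pics/b.png

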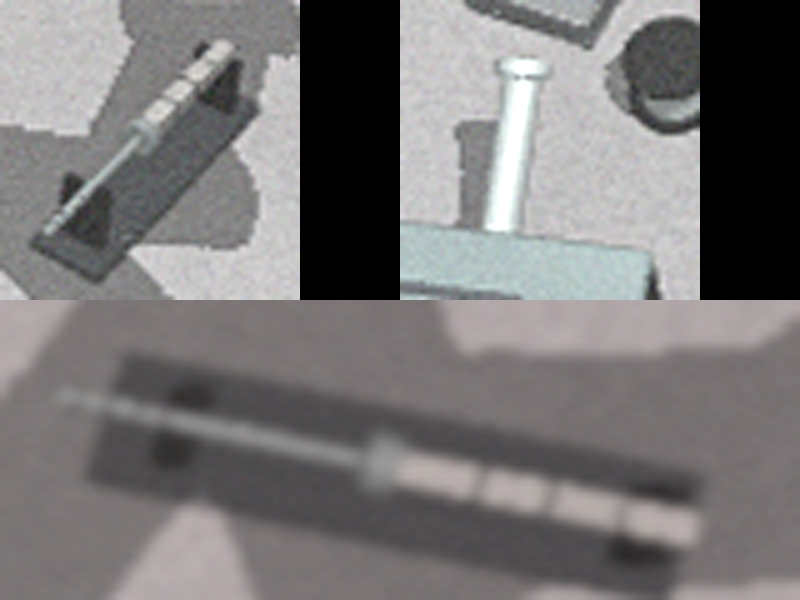

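Enlarged, the scope's lens face is at top-view pixel (334,135) and the tube mouth at (223.5,148.8). The rod tip is at (352.5,202.6), the collar face at (390.4,212.1) and the handle end at (432.5,223.3). In the side view the mouth is at (239.8,232.8).

```bash
cat > h.py <<'E'
import numpy as np, cv2
from rig import manip
from scipy.spatial.transform import Rotation as Rn
def cam(n,obs=None):
    c=manip.get_calibration(n)
    if n!="wrist": return c["K"],np.array(c["pose"]),c.get("dist")
    obs=obs or manip.get_obs(); T=np.eye(4); T[:3,:3]=Rn.from_euler("xyz",obs["orientation"]).as_matrix(); T[:3,3]=obs["tool_pos"]
    return c["K"],T@np.array(c["mount"]),c.get("dist")
def ray(px,C):
    K,P,_=C; d=np.linalg.inv(K)@[px[0],px[1],1]; return P[:3,3],P[:3,:3]@(d*[1,-1,-1])
def atz(px,z,C):
    o,d=ray(px,C); return o+d*(z-o[2])/d[2]
def proj(p,C):
    K,P,_=C; q=np.linalg.inv(P)@np.append(p,1); u=K@(q[:3]*[1,-1,-1]); return u[:2]/u[2]
def tri(prs):
    A=0;b=0
    for px,C in prs:
        o,d=ray(px,C); d=d/np.linalg.norm(d); M=np.eye(3)-np.outer(d,d); A=A+M; b=b+M@o
    return np.linalg.solve(A,b)
E
python3 - <<'E'
from h import *
np.set_printoptions(precision=1,suppress=True)
print(manip.get_calibration("top").keys())
T=cam("top");S=cam("side")
tip,col,end=[atz(p,55,T) for p in((352.5,202.6),(390.4,212.1),(432.5,223.3))]
print("rod",tip,col,end,np.linalg.norm(tip-col),np.linalg.norm(end-col),"yaw",np.arctan2(*(tip-end)[1::-1]))
m=atz((223.5,148.7),117,T); m2=tri([((223.5,148.7),T),((239.8,232.8),S)]);print("mouth",m,m2)
print(atz((192.5,161.2),50,T))
q=[atz((180+u/4,95+v/4),12,T) for u,v in((562,125),(682,140),(652,340),(532,322))]; print("base",q)
print("lens",atz((334.2,135),105,T),"barrel back",atz((180+628/4,95+63/4),110,T))
# station box corner est in top
E
```

```text
dict_keys(['K', 'pose'])
rod [511.2 -96.4  55. ] [ 487.1 -201.2   55. ] [ 458.7 -317.1   55. ] 107.53057765076248 119.26981237968323 yaw 1.3374131413864419
mouth [642.3 252.  117. ] [643.3 253.2 111.5]
[618.5 353.1  50. ]
base [array([735.8,  -3.4,  12. ]), array([726.4, -90.9,  12. ]), array([579.3, -71.4,  12. ]), array([590.6,  15.2,  12. ])]
lens [688.2 -41.  105. ] barrel back [753.4 -47.2 110. ]
```

```bash
cat >> h.py <<'E'
np.set_printoptions(precision=3,suppress=True)
def delta(p,R):
    """tool-axes shift and rotation vector from the measured pose to pose p,R"""
    o=manip.get_obs(); R0=Rn.from_euler("xyz",o["orientation"])
    d=R0.inv().apply(np.asarray(p)-o["tool_pos"]); w=(R0.inv()*R).as_rotvec()
    print("delta",d.round(1),w.round(3),"rows",np.linalg.norm(d)/41.7,np.linalg.norm(w)/.125,"t",o["t"])
def toolR(yaw,pitch=0):  # rod along tool x; pitch>0 = rod tip down
    return Rn.from_euler("z",yaw)*Rn.from_euler("y",pitch)*Rn.from_euler("x",np.pi)
E
python3 - <<'E'
from h import *
delta([473.7,-257.6,150],toolR(1.337))
E
python3 inch.py '[[94,40,-18,5,0,0,0],[94,80,-36,10,0,0,0],[94,120,-54,18,0,0,0],[94,161,-71,27,0,0,0]]'
python3 inch.py '[[94,40,-18,7,0,0,0],[94,80,-36,14,0,0,0],[94,120,-54,21,0,0,0],[94,161,-71,28,0,0,0]]'
python3 inch.py '[[94,0,0,0,0,0,-0.12],[94,0,0,0,0,0,-0.24],[94,0,0,0,0,0,-0.36],[94,0,0,0,0,0,-0.46]]'
python3 inch.py '[[94,0,0,0,0,0,-0.12],[94,0,0,0,0,0,-0.24],[94,0,0,0,0,0,-0.36],[94,0,0,0,0,0,-0.446],[94,0,0,0,0,0,-0.446]]'
python3 - <<'E'
from h import *
delta([473.7,-257.6,150],toolR(1.337))
C=cam("wrist"); im=manip.grab_frame("wrist"); cv2.imwrite("pics/w1.png",im)
for x in(110,0,-58,-117):
    d=np.array([.231,.973,0]); print(x,proj(np.array([487.1,-201.2,55])+d*x,C))
E
```

```text
t: 0.48
tool_pos: [349.7, -397.7, 180.5]
orientation: [3.141, -0.0, 0.429]
ft_force: [-0.2, -1.0, -0.8]
width: 93.9
grasp_force: 0.0
t: 0.82
tool_pos: [458.8, -273.8, 154.1]
orientation: [-3.141, 0.0, 0.431]
ft_force: [0.6, -0.5, -0.5]
width: 94.0
grasp_force: 0.0
t: 1.15
tool_pos: [458.2, -274.9, 154.1]
orientation: [-3.141, 0.0, 0.898]
ft_force: [-0.1, 0.3, -1.0]
width: 93.9
grasp_force: 0.0
t: 1.57
tool_pos: [457.9, -275.5, 154.2]
orientation: [-3.141, -0.0, 1.338]
ft_force: [0.0, -1.2, 0.1]
width: 93.7
grasp_force: 0.0
delta [21.1 11.3  4.2] [-0.001 -0.     0.001] rows 0.5817825653728618 0.010621832927142015 t 1.5667
110 [336.467 -52.166]
0 [334.941 101.82 ]
-58 [334.258 170.719]
-117 [333.633 233.788]
```

View pics/w1.png

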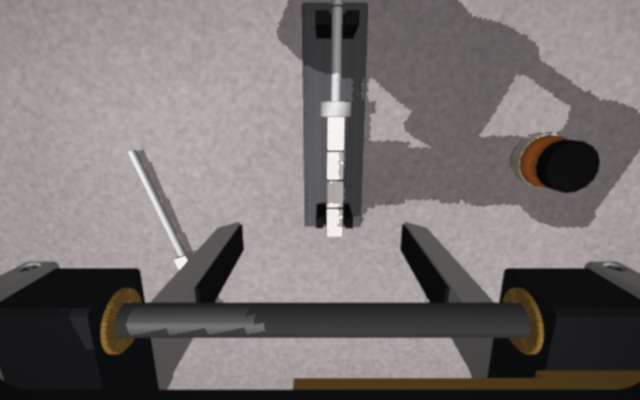

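The wrist view shows the rod where I predicted it: collar face at (336,101), handle end at (334.5,237), and the axis within 1 px. I'll descend and grip.

```bash
python3 inch.py '[[94,21.1,11.3,0,0,0,0],[94,21.1,11.3,38,0,0,0],[94,21.1,11.3,76,0,0,0],[94,21.1,11.3,105,0,0,0],[94,21.1,11.3,118,0,0,0]]'
python3 inch.py '[[94,0,0,0,0,0,0],[50,0,0,0,0,0,0],[0,0,0,0,0,0,0],[0,0,0,0,0,0,0],[0,0,0,0,0,0,0]]' 40
python3 inch.py '[[0,0,0,0,0,0,0],[0,0,0,0,0,0,0],[0,0,0,0,0,0,0]]' 40
```

```text
t: 2.03
tool_pos: [471.6, -255.9, 32.8]
orientation: [-3.135, -0.002, 1.335]
ft_force: [-0.2, 0.0, -0.4]
width: 93.8
grasp_force: 0.0
t: 2.45
tool_pos: [474.9, -258.5, 38.0]
orientation: [3.139, 0.001, 1.336]
ft_force: [-0.6, -0.3, 0.0]
width: 70.6
grasp_force: 0.0
t: 2.7
tool_pos: [474.2, -257.9, 37.0]
orientation: [3.141, 0.0, 1.337]
ft_force: [0.4, -0.3, -0.4]
width: 50.8
grasp_force: 0.0
```

```bash
python3 inch.py '[[0,0,0,0,0,0,0],[0,0,0,0,0,0,0],[0,0,0,0,0,0,0],[0,0,0,0,0,0,0],[0,0,0,0,0,0,0]]' 40
python3 inch.py '[[0,0,0,0,0,0,0],[0,0,0,0,0,0,0],[0,0,0,0,0,0,0]]' 40
python3 inch.py '[[0,0,0,-20,0,0,0],[0,0,0,-50,0,0,0],[0,0,0,-90,0,0,0],[0,0,0,-130,0,0,0],[0,0,0,-160,0,0,0]]' 40
```

```text
t: 3.12
tool_pos: [474.0, -257.8, 36.5]
orientation: [-3.142, 0.0, 1.337]
ft_force: [-0.1, -0.6, -0.1]
width: 17.6
grasp_force: 0.0
t: 3.37
tool_pos: [474.0, -257.8, 36.5]
orientation: [-3.142, 0.0, 1.337]
ft_force: [-0.5, 0.5, 0.1]
width: 13.8
grasp_force: 40.0
t: 3.78
tool_pos: [474.5, -258.1, 199.5]
orientation: [3.139, 0.001, 1.337]
ft_force: [1.2, 0.1, -2.5]
width: 13.8
grasp_force: 40.0
```

Run:
```python
from h import *
delta([588,221,195],toolR(1.80))
```

```text
delta [492.4  -0.7   4. ] [ 0.002  0.002 -0.463] rows 11.807942593903267 3.7054000413261217 t 3.7833
```

```bash
python3 inch.py '[[0,30,0,0,0,0,0],[0,65,0,0,0,0,0],[0,100,0,0,0,0,0],[0,135,0,0,0,0,0],[0,170,0,0,0,0,0]]'
python3 inch.py '[[0,36,0,0,0,0,0],[0,72,0,0,0,0,0],[0,108,0,0,0,0,0],[0,144,0,0,0,0,0],[0,180,0,0,0,0,0]]'
python3 inch.py '[[0,35,0,0,0,0,-0.11],[0,70,0,0,0,0,-0.22],[0,105,0,0,0,0,-0.33],[0,130,0,0,0,0,-0.44],[0,142,0,0,0,0,-0.463]]'
python3 inch.py '[[0,0,0,0,0,0,0],[0,0,0,0,0,0,0],[0,0,0,0,0,0,0],[0,0,0,0,0,0,0]]'
python3 - <<'E'
from h import *
import pickle
delta([705,248,195],toolR(1.80))
C=cam("wrist"); im=manip.grab_frame("wrist"); cv2.imwrite("pics/w2.png",im); pickle.dump(C,open("c2.pkl","wb"))
print(proj(np.array([642.5,252.5,117]),C))
E
```

```text
t: 4.2
tool_pos: [513.2, -90.9, 196.4]
orientation: [-3.141, 0.0, 1.336]
ft_force: [0.1, -0.3, -1.2]
width: 13.7
grasp_force: 40.0
t: 4.62
tool_pos: [554.9, 84.5, 196.2]
orientation: [-3.141, 0.0, 1.337]
ft_force: [-0.0, 0.8, -1.5]
width: 14.0
grasp_force: 40.0
t: 5.03
tool_pos: [588.1, 224.2, 195.7]
orientation: [-3.141, -0.001, 1.805]
ft_force: [-0.6, -0.3, -0.9]
width: 13.9
grasp_force: 40.0
t: 5.37
tool_pos: [587.8, 219.0, 196.6]
orientation: [-3.141, 0.001, 1.797]
ft_force: [-0.6, 0.6, -1.8]
width: 13.4
grasp_force: 40.0
delta [  2.  120.8   1.5] [-0.001  0.001 -0.003] rows 2.8963554188213125 0.025361985473041915 t 5.3667
[396.095 175.673]
```

View pics/w2.png

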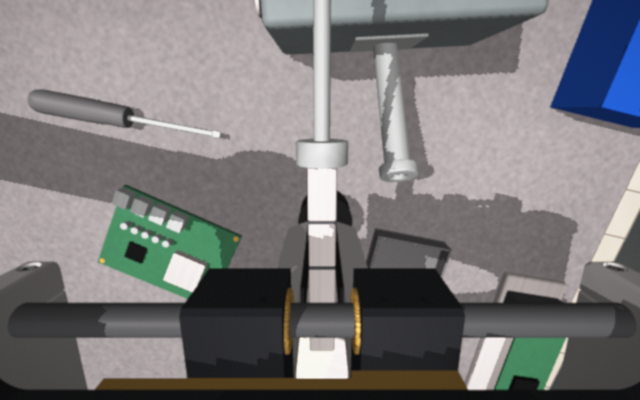

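The tube mouth shows at about (400,171), against a prediction of (396,176). The rod sits straight in the hand. I'll take a second view from the other side.

```bash
python3 inch.py '[[0,0,35,0,0,0,0],[0,0,75,0,0,0,0],[0,0,108,0,0,0,0],[0,0,121,0,0,0,0],[0,0,121,0,0,0,0]]'
python3 inch.py '[[0,0,0,0,0,0,0],[0,0,0,0,0,0,0],[0,0,0,0,0,0,0]]'
python3 - <<'E'
from h import *
import pickle
C2=pickle.load(open("c2.pkl","rb"))
C=cam("wrist"); im=manip.grab_frame("wrist"); cv2.imwrite("pics/w3.png",im); pickle.dump(C,open("c3.pkl","wb"))
p=proj(np.array([642.5,252.5,117]),C);print(p)
w2=cv2.imread("pics/w2.png")
x=int(p[0])-50
print("x3",x)
a=w2[100:200,350:450];b=im[100:200,x:x+100]
o=np.hstack([cv2.resize(k,(400,400),interpolation=cv2.INTER_CUBIC) for k in(a,b)])
cv2.imwrite("pics/c.png",cv2.convertScaleAbs(o,alpha=1.5))
E
```

```text
t: 5.83
tool_pos: [709.0, 247.0, 195.0]
orientation: [3.141, 0.001, 1.797]
ft_force: [-0.1, -0.5, -1.6]
width: 13.6
grasp_force: 40.0
t: 6.08
tool_pos: [704.7, 247.6, 197.1]
orientation: [-3.141, 0.0, 1.799]
ft_force: [0.2, 0.3, -1.6]
width: 13.7
grasp_force: 40.0
[249.004 177.558]
x3 199
```

View pics/c.png

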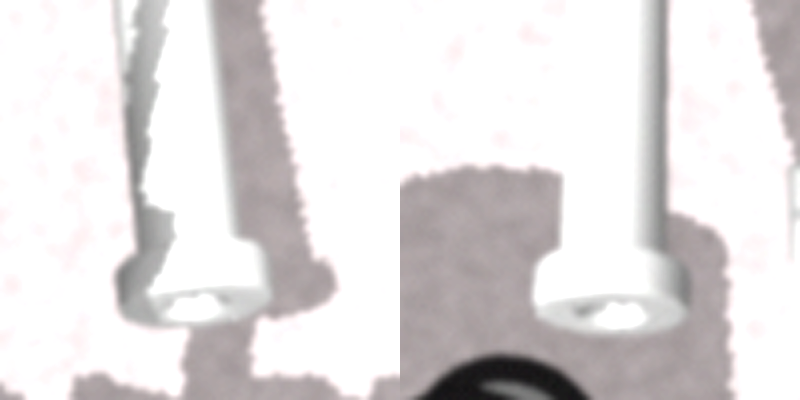

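Bore centre is at about (398.4,175.6) in view 2 and (251.9,177.6) in view 3. Next I'll triangulate the mouth and get the tube axis from its edges.

Run:
```python
from h import *
import pickle
C2,C3=[pickle.load(open(f"c{i}.pkl","rb")) for i in(2,3)]
T=cam("top");S=cam("side")
print(tri([((398.4,175.6),C2),((251.9,177.6),C3)]), atz((398.4,175.6),117,C2),atz((251.9,177.6),117,C3))
for yaw in (1.75,1.80,1.85):
  m=np.array([643,252.5,117]); d=np.r_[np.cos(yaw)*.866,np.sin(yaw)*.866,-.5]
  print(yaw,[[proj(m+d*s,C) for s in(15,60,90)] for C in(C2,C3)])
for n,c0,c1 in(("w2",365,425),("w3",215,285)):
  g=cv2.imread(f"pics/{n}.png",0).astype(int)
  for r in(70,100,130,150): print(n,r,g[r,c0:c1].tolist())
```

```text
[644.631 252.777 115.938] [644.317 252.979 117.   ] [644.818 253.001 117.   ]
1.75 [[array([396.307, 158.617]), array([395.242, 109.95 ]), array([394.58 ,  79.727])], [array([251.423, 160.546]), array([256.564, 112.   ]), array([259.758,  81.85 ])]]
1.8 [[array([395.525, 158.6  ]), array([392.244, 109.884]), array([390.206,  79.628])], [array([250.641, 160.527]), array([253.57 , 111.927]), array([255.39 ,  81.741])]]
1.85 [[array([394.74 , 158.622]), array([389.238, 109.972]), array([385.821,  79.761])], [array([249.862, 160.548]), array([250.585, 112.008]), array([251.034,  81.863])]]
w2 70 [110, 109, 108, 108, 108, 108, 109, 108, 108, 109, 116, 135, 155, 171, 180, 188, 195, 203, 208, 211, 215, 220, 222, 217, 198, 167, 144, 138, 136, 134, 132, 128, 125, 119, 115, 112, 111, 113, 115, 115, 113, 111, 109, 107, 105, 105, 105, 107, 107, 108, 109, 110, 113, 114, 116, 116, 115, 114, 112, 110]
w2 100 [178, 177, 174, 173, 171, 169, 168, 168, 168, 171, 175, 175, 165, 147, 144, 160, 175, 183, 178, 151, 129, 125, 128, 132, 135, 139, 142, 164, 198, 214, 214, 208, 200, 192, 182, 170, 154, 137, 11
[... 1448 characters left out ...]
78, 178, 178, 178, 178, 179, 179, 178, 180, 179, 178, 177, 179, 178, 177, 176, 175, 177, 177, 177, 177, 175, 175, 176, 182, 190, 203, 212, 217, 221, 223, 225, 225, 223, 221, 217, 212, 205, 197, 189, 180, 173, 162, 152, 141, 129, 119, 106, 100, 124, 158, 171, 170, 166, 165, 165, 166, 167, 169, 170, 171, 171, 172, 173, 175, 176, 176, 177, 176]
w3 150 [109, 109, 109, 111, 112, 112, 113, 111, 112, 111, 110, 112, 114, 115, 114, 114, 114, 113, 112, 112, 113, 112, 113, 122, 147, 179, 198, 209, 216, 220, 222, 224, 225, 223, 222, 219, 215, 207, 200, 191, 183, 176, 167, 156, 145, 134, 123, 111, 100, 96, 117, 152, 170, 176, 178, 180, 180, 180, 181, 177, 176, 173, 171, 171, 175, 179, 181, 181, 180, 180]
```

View pics/w3.png

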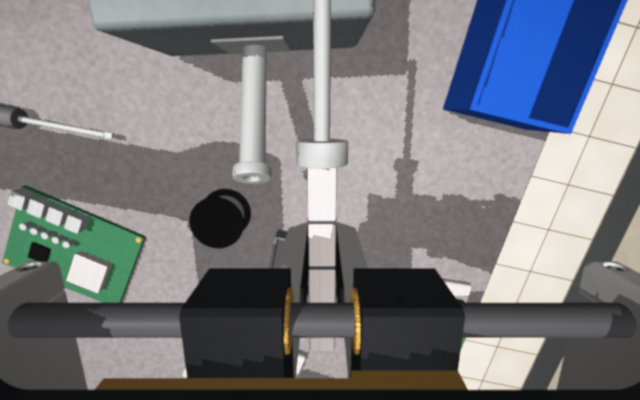

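Run:
```python
from h import *
import pickle
C2,C3=[pickle.load(open(f"c{i}.pkl","rb")) for i in(2,3)]
# tube axis: intersect back-projected planes of centre lines
def plane(a,b,C):
    return np.cross(ray(a,C)[1],ray(b,C)[1])
n2=plane((390.2,100),(395.2,150),C2);n3=plane((253.2,70),(252.3,150),C3)
d=np.cross(n2,n3);d/=np.linalg.norm(d);d*=-np.sign(d[2]);print("axis",d,"yaw",np.arctan2(d[1],d[0]),"slope",np.degrees(np.arcsin(-d[2])))
# rod in the hand: edges of thin rod and handle
for n in("w2","w3"):
  g=cv2.imread(f"pics/{n}.png",0).astype(int)
  for r in(80,110,120,180,205): print(n,r,g[r,300:346].tolist())
# station face edges: gradient along columns
  print(n,[(c,int(np.argmin(np.diff(cv2.GaussianBlur(cv2.imread(f"pics/{n}.png",0),(1,5),0)[5:60,c].astype(int))))+5) for c in range(110,540,25)])
C=C2
for yaw in(1.80,):
  o=manip.get_obs()
C=C3;R=Rn.from_euler("xyz",o["orientation"])
for x in(104,90,70,58,40,20): print(x,proj(o["tool_pos"]+R.apply([x,0,-19]),C))
```

```text
axis [-0.237  0.849 -0.473] yaw 1.8432255928044476 slope 28.198980670511254
w2 80 [173, 173, 172, 171, 169, 168, 167, 166, 169, 172, 174, 173, 167, 164, 183, 201, 214, 223, 228, 230, 231, 231, 229, 223, 211, 198, 183, 164, 140, 123, 131, 154, 165, 168, 167, 170, 172, 171, 163, 158, 155, 150, 137, 130, 128, 134]
w2 110 [173, 176, 178, 177, 176, 174, 174, 175, 176, 178, 178, 177, 174, 171, 183, 202, 214, 224, 228, 230, 230, 231, 229, 223, 211, 197, 182, 160, 134, 123, 143, 166, 176, 178, 176, 174, 174, 173, 172, 172, 172, 173, 174, 175, 177, 177]
w2 120 [178, 179, 179, 179, 179, 180, 179, 180, 179, 179, 177, 174, 171, 168, 182, 201, 215, 224, 228, 230, 231, 231, 228, 222, 210, 197, 180, 158, 132, 121, 139, 163, 174, 177, 179, 180, 179, 177, 174, 174, 172, 173, 173, 172, 172, 172]
w2 180 [107, 108, 107, 108, 109, 109, 113, 160, 225, 243, 246, 246, 247, 247, 247, 247, 247, 246, 246, 246, 246, 247, 247, 246, 246, 246, 246, 245, 245, 246, 246, 246, 246, 246, 241, 221, 182, 169, 173, 174, 175, 173, 171, 170, 170, 172]
w2 205 [97, 65, 32, 21, 22, 24, 44, 124, 211, 241, 246, 246, 246, 246, 24
[... 1164 characters left out ...]
 247, 247, 247, 247, 247, 247, 246, 246, 246, 246, 246, 246, 246, 247, 246, 241, 222, 183, 171, 177, 181, 185, 187, 185, 185, 184, 182]
w3 205 [178, 179, 178, 176, 175, 175, 178, 195, 226, 240, 245, 246, 246, 246, 247, 247, 247, 246, 246, 246, 246, 246, 246, 246, 247, 246, 246, 245, 245, 245, 246, 246, 246, 244, 236, 212, 186, 181, 178, 178, 180, 183, 185, 187, 188, 187]
w3 [(110, 28), (135, 27), (160, 26), (185, 24), (210, 23), (235, 40), (260, 39), (285, 20), (310, 18), (335, 18), (360, 16), (385, 22), (410, 58), (435, 7), (460, 52), (485, 10), (510, 5), (535, 30)]
104 [321.494  38.72 ]
90 [321.524  71.484]
70 [321.566 115.676]
58 [321.589 140.824]
40 [321.623 176.776]
20 [321.658 214.418]
```

```bash
cat >> h.py <<'E'
M=np.array([644.5,252.8,117]);Y=1.84
def ins(s,off=(0,0),yaw=Y,p=np.pi/6):
    """TCP pose with collar face s mm out of the mouth; off = tool y, tool z correction"""
    R=toolR(yaw,p);B=R.as_matrix();d=B[:,0]
    return M-s*d-59*d+19*B[:,2]+off[0]*B[:,1]+off[1]*B[:,2],R
E
python3 - <<'E'
from h import *
import pickle
C3=pickle.load(open("c3.pkl","rb"));C2=pickle.load(open("c2.pkl","rb"))
a,b=atz((110,28),130,C3),atz((360,16),130,C3);print(a,b,"normal yaw",np.arctan2(*(b-a)[1::-1])+np.pi/2)
a,b=atz((435,17),130,C2),atz((535,12),130,C2);print("normal yaw",np.arctan2(*(b-a)[1::-1])+np.pi/2)
p,R=ins(170);print(p)
delta(p,toolR(1.797)); delta(p,R)
E
```

```text
[532.726 338.72  130.   ] [699.957 385.22  130.   ] normal yaw 1.8420012804216999
normal yaw 1.8416994787066148
[699.773  52.465 215.046]
delta [-189.1  -49.1  -17.7] [-0.     0.     0.002] rows 4.705237947796048 0.019978739459227103 t 6.1333
delta [-189.1  -49.1  -17.7] [-0.011 -0.523 -0.04 ] rows 4.705237947796048 4.20041796803709 t 6.1333
```

```bash
python3 inch.py '[[0,-38,-10,-3,0,0,0],[0,-76,-20,-7,0,0,0],[0,-114,-30,-11,0,0,0],[0,-152,-40,-14,0,0,0],[0,-189,-49,-17.7,0,0,0]]'
python3 inch.py '[[0,0,0,0,-0.002,-0.12,-0.01],[0,0,0,0,-0.005,-0.24,-0.02],[0,0,0,0,-0.008,-0.36,-0.03],[0,0,0,0,-0.01,-0.48,-0.037],[0,0,0,0,-0.011,-0.523,-0.04]]'
python3 inch.py '[[0,0,0,0,0,0,0],[0,0,0,0,0,0,0],[0,0,0,0,0,0,0],[0,0,0,0,0,0,0]]'
python3 - <<'E'
from h import *
delta(*ins(170)); print(manip.get_obs()["qpos"])
delta(*ins(120))
E
```

```text
t: 6.55
tool_pos: [699.6, 51.5, 215.3]
orientation: [3.141, 0.0, 1.8]
ft_force: [0.5, -0.5, -0.9]
width: 13.3
grasp_force: 40.0
t: 6.97
tool_pos: [699.0, 55.8, 213.7]
orientation: [-3.141, 0.525, 1.845]
ft_force: [0.4, 0.6, -1.9]
width: 13.7
grasp_force: 40.0
t: 7.3
tool_pos: [701.5, 52.0, 215.4]
orientation: [3.139, 0.523, 1.838]
ft_force: [-0.1, -0.6, -1.9]
width: 13.7
grasp_force: 40.0
delta [ 0.9 -1.5 -0.2] [ 0.002 -0.001 -0.002] rows 0.04264806080530467 0.021121341218455422 t 7.3
[ 0.253  0.475  1.297 -0.532  1.387  0.09 ]
delta [50.9 -1.6 -0.1] [ 0.002 -0.001 -0.002] rows 1.2223967539007363 0.021121341218455422 t 7.3
```

Good fit in the joint ranges. I'll advance until the tip is 8 mm outside the mouth, then check the alignment with the top and side cameras.

```bash
python3 inch.py '[[0,25,-1.5,-0.2,0,0,0],[0,45,-1.5,-0.2,0,0,0],[0,53,-1.5,-0.2,0,0,0],[0,53,-1.5,-0.2,0,0,0],[0,53,-1.5,-0.2,0,0,0]]'
python3 inch.py '[[0,0,0,0,0,0,0],[0,0,0,0,0,0,0],[0,0,0,0,0,0,0]]'
python3 - <<'E'
from h import *
delta(*ins(118))
t=manip.grab_frame("top");s=manip.grab_frame("side")
cv2.imwrite("pics/t4.png",t);cv2.imwrite("pics/s4.png",s)
d=toolR(Y,np.pi/6).as_matrix()[:,0]
for n in("top","side"): print(n,[proj(M-k*d,cam(n)) for k in(0,8,118)])
o=[cv2.resize(k,(400,400),interpolation=cv2.INTER_CUBIC) for k in(t[115:175,190:250],s[200:260,210:270])]
cv2.imwrite("pics/d.png",cv2.convertScaleAbs(np.hstack(o),alpha=1.3))
E
```

```text
t: 7.72
tool_pos: [687.9, 96.1, 188.5]
orientation: [3.141, 0.524, 1.84]
ft_force: [-0.2, -0.7, -0.4]
width: 13.7
grasp_force: 40.0
t: 7.97
tool_pos: [687.8, 96.1, 188.6]
orientation: [3.14, 0.523, 1.839]
ft_force: [-0.4, -0.9, -0.7]
width: 13.9
grasp_force: 40.0
delta [-0.4 -0.1 -0.2] [ 0.001 -0.    -0.001] rows 0.011672714895020942 0.011720162507557119 t 7.9667
top [array([223.234, 147.864]), array([225.446, 146.916]), array([257.474, 133.186])]
side [array([239.167, 231.419]), array([239.591, 228.583]), array([245.319, 190.274])]
```

View pics/d.png

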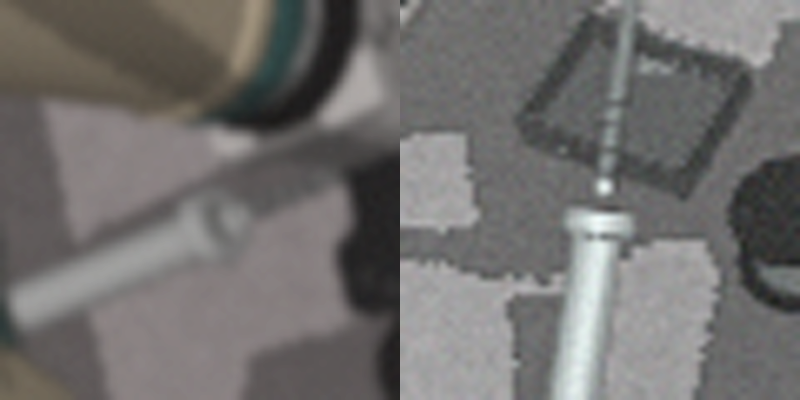

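In the side view the rod tip at (605,187) lines up with the mouth centre at (600,218). I'll feel my way in slowly.

```bash
python3 inch.py '[[0,4,0,0,0,0,0],[0,8,0,0,0,0,0],[0,12,0,0,0,0,0],[0,12,0,0,0,0,0]]'
python3 inch.py '[[0,4,0,0,0,0,0],[0,8,0,0,0,0,0],[0,12,0,0,0,0,0],[0,12,0,0,0,0,0]]'
python3 - <<'E'
from h import *
delta(*ins(94));o=manip.get_obs();print(Rn.from_euler("xyz",o["orientation"]).inv().apply(o["ft_force"]))
E
```

```text
t: 8.4
tool_pos: [684.1, 108.0, 181.0]
orientation: [-3.141, 0.523, 1.842]
ft_force: [0.3, 0.1, -0.7]
width: 13.7
grasp_force: 40.0
t: 8.73
tool_pos: [681.4, 118.0, 175.1]
orientation: [-3.141, 0.523, 1.842]
ft_force: [0.1, -0.2, -1.5]
width: 13.5
grasp_force: 40.0
delta [-2.9  0.3 -0.6] [ 0.    -0.001  0.002] rows 0.07057622628041 0.015527336058357861 t 8.7333
[0.502 0.066 1.416]
```

```bash
python3 inch.py '[[0,8,0,0,0,0,0],[0,16,0,0,0,0,0],[0,24,0,0,0,0,0],[0,24,0,0,0,0,0]]'
python3 inch.py '[[0,8,0,0,0,0,0],[0,16,0,0,0,0,0],[0,24,0,0,0,0,0],[0,24,0,0,0,0,0]]'
python3 - <<'E'
from h import *
delta(*ins(43));o=manip.get_obs();print(Rn.from_euler("xyz",o["orientation"]).inv().apply(o["ft_force"]),o["ft_torque"])
E
```

```text
t: 9.07
tool_pos: [675.4, 138.8, 162.3]
orientation: [-3.14, 0.522, 1.843]
ft_force: [-0.1, 0.3, -1.4]
width: 13.6
grasp_force: 40.0
t: 9.4
tool_pos: [669.9, 158.7, 150.5]
orientation: [-3.14, 0.522, 1.843]
ft_force: [0.2, -1.3, -1.3]
width: 13.3
grasp_force: 40.0
delta [-0.9  0.5 -0.7] [-0.    -0.001  0.002] rows 0.030457527179874412 0.022540805587102825 t 9.4
[-0.535 -0.123  1.796] [ 0.249 -0.02  -0.025]
```

```bash
python3 inch.py '[[0,8,0,0,0,0,0],[0,16,0,0,0,0,0],[0,24,0,0,0,0,0],[0,30,0,0,0,0,0],[0,30,0,0,0,0,0]]'
python3 inch.py '[[0,2,0,0,0,0,0],[0,4,0,0,0,0,0],[0,6,0,0,0,0,0],[0,6,0,0,0,0,0]]'
python3 inch.py '[[0,1,0,0,0,0,0],[0,2,0,0,0,0,0],[0,3,0,0,0,0,0],[0,3,0,0,0,0,0]]'
python3 - <<'E'
from h import *
delta(*ins(0));o=manip.get_obs();print(Rn.from_euler("xyz",o["orientation"]).inv().apply(o["ft_force"]),o["ft_torque"])
E
```

```text
t: 9.82
tool_pos: [663.1, 183.5, 135.7]
orientation: [-3.14, 0.523, 1.843]
ft_force: [-0.2, 0.3, -1.6]
width: 13.7
grasp_force: 40.0
t: 10.15
tool_pos: [662.4, 187.4, 133.8]
orientation: [3.141, 0.523, 1.841]
ft_force: [0.2, 0.1, -2.1]
width: 13.9
grasp_force: 40.0
t: 10.48
tool_pos: [661.7, 189.8, 132.3]
orientation: [3.141, 0.523, 1.841]
ft_force: [0.0, 0.3, -0.9]
width: 13.8
grasp_force: 40.0
delta [ 5.2  0.2 -0.4] [ 0.001 -0.001  0.001] rows 0.1261987400411453 0.007770988105994446 t 10.4833
[0.698 0.108 0.623] [ 0.265  0.017 -0.074]
```

```bash
python3 inch.py '[[0,1,0,0,0,0,0],[0,2,0,0,0,0,0],[0,3,0,0,0,0,0],[0,3,0,0,0,0,0]]'
python3 inch.py '[[0,1,0,0,0,0,0],[0,2,0,0,0,0,0],[0,2,0,0,0,0,0]]'
python3 inch.py '[[0,1,0,0,0,0,0],[0,1,0,0,0,0,0],[0,1,0,0,0,0,0]]'
python3 - <<'E'
from h import *
delta(*ins(0));o=manip.get_obs();print(Rn.from_euler("xyz",o["orientation"]).inv().apply(o["ft_force"]),o["ft_torque"])
E
```

```text
t: 10.82
tool_pos: [660.9, 192.4, 130.8]
orientation: [3.142, 0.523, 1.841]
ft_force: [-0.2, -0.3, -0.7]
width: 13.7
grasp_force: 40.0
t: 11.07
tool_pos: [660.5, 194.1, 129.8]
orientation: [3.141, 0.523, 1.841]
ft_force: [-0.2, -0.4, -0.7]
width: 13.5
grasp_force: 40.0
t: 11.32
tool_pos: [660.5, 194.2, 129.8]
orientation: [3.141, 0.524, 1.841]
ft_force: [0.6, -1.1, -1.1]
width: 13.9
grasp_force: 40.0
delta [ 0.   0.1 -0.3] [0.001 0.001 0.   ] rows 0.0077676991253549845 0.008806104404350062 t 11.3167
[-0.483  0.329  1.54 ] [-0.104 -0.034 -0.026]
```

```bash
python3 inch.py '[[0,1,0,0,0,0,0],[0,1,0,0,0,0,0],[0,1,0,0,0,0,0]]'
python3 inch.py '[[0,1,0,0,0,0,0],[0,1,0,0,0,0,0],[0,1,0,0,0,0,0]]'
python3 - <<'E'
from h import *
delta(*ins(0));o=manip.get_obs();print(Rn.from_euler("xyz",o["orientation"]).inv().apply(o["ft_force"]),o["ft_torque"])
E
```

```text
t: 11.57
tool_pos: [660.6, 194.2, 129.8]
orientation: [3.141, 0.526, 1.84]
ft_force: [1.6, -5.9, 0.9]
width: 13.7
grasp_force: 40.0
t: 11.82
tool_pos: [660.6, 194.2, 129.9]
orientation: [3.141, 0.527, 1.84]
ft_force: [1.3, -6.9, 2.3]
width: 13.9
grasp_force: 40.0
delta [ 0.   0.1 -0.2] [ 0.001  0.004 -0.   ] rows 0.005933780927858889 0.03041997439133046 t 11.8167
[-7.164 -0.602  1.491] [-1.088 -0.318  0.   ]
```

The rod stopped firmly where the collar should seat, with about 7 N of axial force. I'll push slightly more, hold, and confirm with a wrist picture.

```bash
python3 inch.py '[[0,1.5,0,0,0,0,0],[0,1.5,0,0,0,0,0],[0,1.5,0,0,0,0,0],[0,1.5,0,0,0,0,0],[0,1.5,0,0,0,0,0]]'
python3 - <<'E'
from h import *
delta(*ins(0));o=manip.get_obs();print(Rn.from_euler("xyz",o["orientation"]).inv().apply(o["ft_force"]),o["ft_torque"])
im=manip.grab_frame("wrist")
cv2.imwrite("pics/w5.png",cv2.resize(im[80:240,240:400],(560,560),interpolation=cv2.INTER_CUBIC))
E
```

```text
t: 12.23
tool_pos: [660.5, 194.3, 130.0]
orientation: [3.141, 0.53, 1.839]
ft_force: [1.6, -9.7, 3.1]
width: 13.7
grasp_force: 40.0
delta [ 0.   0.1 -0.1] [ 0.001  0.006 -0.   ] rows 0.003992615343441944 0.048999181232497226 t 12.2333
[-9.978 -1.062  2.261] [-1.438 -0.442 -0.015]
```

View pics/w5.png

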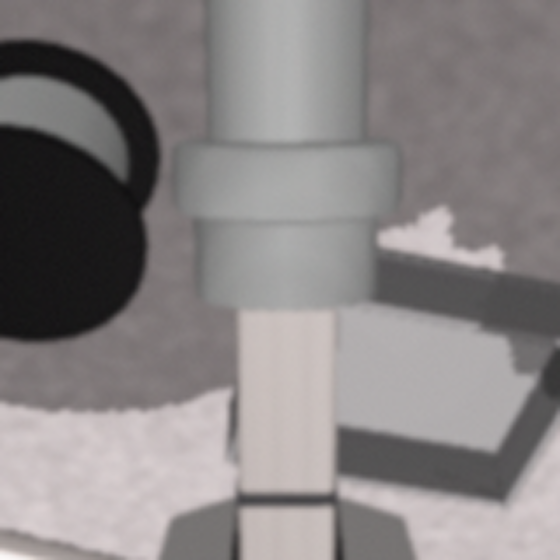

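The picture shows the collar flush on the tube flange (crop row 220) and centred. Next I'll draw it out.

```bash
python3 inch.py '[[0,-10,0,0,0,0,0],[0,-25,0,0,0,0,0],[0,-45,0,0,0,0,0],[0,-65,0,0,0,0,0],[0,-85,0,0,0,0,0]]'
python3 inch.py '[[0,-25,0,0,0,0,0],[0,-50,0,0,0,0,0],[0,-75,0,0,0,0,0],[0,-85,0,0,0,0,0],[0,-90,0,0,0,0,0]]'
python3 inch.py '[[0,0,0,0,0,0,0],[0,0,0,0,0,0,0],[0,0,0,0,0,0,0]]'
python3 - <<'E'
from h import *
delta(*ins(170))
# present: tip at focus, rod level, yaw across the lens
ax=np.array([np.cos(-.13),np.sin(-.13),0]); F=np.array([685.5,-41,105])-55*ax; print("focus",F)
for yaw in(1.44,):
  R=toolR(yaw);B=R.as_matrix(); p=F-169*B[:,0]+19*B[:,2]; print(p)
  delta(p,R); delta(p+[0,0,60],R)
E
```

```text
t: 12.7
tool_pos: [679.3, 126.4, 170.4]
orientation: [3.141, 0.521, 1.841]
ft_force: [-0.1, -0.0, -1.6]
width: 14.1
grasp_force: 40.0
t: 13.12
tool_pos: [700.5, 50.3, 216.4]
orientation: [3.138, 0.522, 1.837]
ft_force: [-0.2, 0.3, -1.9]
width: 14.0
grasp_force: 40.0
t: 13.37
tool_pos: [699.3, 52.8, 213.8]
orientation: [-3.14, 0.522, 1.843]
ft_force: [-0.6, 0.7, -0.9]
width: 13.5
grasp_force: 40.0
delta [-1.   0.4 -0.8] [-0.    -0.002  0.002] rows 0.03193150248556603 0.02302101503503058 t 13.3667
focus [630.964 -33.87  105.   ]
[ 608.922 -201.427   86.   ]
delta [-127.5 -155.   221. ] [0.104 0.515 0.393] rows 7.159658440569079 5.248490255532056 t 13.3667
delta [-157.4 -155.1  169. ] [0.104 0.515 0.393] rows 6.671499408134483 5.248490255532056 t 13.3667
```

```bash
python3 inch.py '[[0,0,0,0,0,0.12,0],[0,0,0,0,0,0.24,0],[0,0,0,0,0,0.36,0],[0,0,0,0,0,0.48,0],[0,0,0,0,0,0.522,0]]'
python3 inch.py '[[0,0,0,0,0,0,0.12],[0,0,0,0,0,0,0.24],[0,0,0,0,0,0,0.36],[0,0,0,0,0,0,0.403],[0,0,0,0,0,0,0.403]]'
python3 - <<'E'
from h import *
delta([608.9,-201.4,200],toolR(1.44))
E
```

```text
t: 13.78
tool_pos: [701.1, 49.4, 215.4]
orientation: [3.14, -0.001, 1.839]
ft_force: [0.6, -0.9, -0.1]
width: 13.7
grasp_force: 40.0
t: 14.2
tool_pos: [699.6, 52.5, 214.0]
orientation: [-3.14, 0.001, 1.439]
ft_force: [0.3, -0.5, -1.9]
width: 13.5
grasp_force: 40.0
delta [-263.6  -56.4   14.4] [-0.001  0.001 -0.001] rows 6.474372448193504 0.017939285749220286 t 14.2
```

```bash
python3 inch.py '[[0,-30,-6,0,0,0,0],[0,-65,-14,0,0,0,0],[0,-100,-21,0,0,0,0],[0,-135,-29,0,0,0,0],[0,-160,-34,0,0,0,0]]'
python3 inch.py '[[0,-35,-8,4,0,0,0],[0,-70,-15,9,0,0,0],[0,-95,-21,14,0,0,0],[0,-103.6,-22.4,14.4,0,0,0],[0,-103.6,-22.4,14.4,0,0,0]]'
python3 inch.py '[[0,0,0,20,0,0,0],[0,0,0,50,0,0,0],[0,0,0,80,0,0,0],[0,0,0,105,0,0,0],[0,0,0,114,0,0,0]]'
python3 inch.py '[[0,0,0,0,0,0,0],[0,0,0,0,0,0,0],[0,0,0,0,0,0,0],[0,0,0,0,0,0,0],[0,0,0,0,0,0,0]]'
python3 - <<'E'
from h import *
delta([608.9,-201.4,86],toolR(1.44))
t=manip.grab_frame("top");s=manip.grab_frame("side")
print([(n,proj(np.array([631,-33.9,105]),cam(n)),proj(np.array([685.5,-41,105]),cam(n))) for n in("top","side")])
o=[cv2.resize(k,(400,400),interpolation=cv2.INTER_CUBIC) for k in(t[110:190,300:380],s[130:210,230:310])]
cv2.imwrite("pics/e.png",cv2.convertScaleAbs(np.hstack(o),alpha=1.3))
E
```

```text
t: 14.62
tool_pos: [643.6, -104.2, 214.7]
orientation: [-3.141, 0.002, 1.44]
ft_force: [0.6, -0.4, -1.6]
width: 13.7
grasp_force: 40.0
t: 15.03
tool_pos: [608.3, -203.7, 200.1]
orientation: [-3.141, 0.001, 1.437]
ft_force: [0.9, 0.8, -1.1]
width: 14.1
grasp_force: 40.0
t: 15.45
tool_pos: [607.6, -199.1, 83.0]
orientation: [-3.136, -0.002, 1.44]
ft_force: [-0.5, 0.2, -1.0]
width: 13.6
grasp_force: 40.0
t: 15.87
tool_pos: [610.3, -202.7, 88.7]
orientation: [3.138, 0.002, 1.438]
ft_force: [-0.1, -0.2, -0.6]
width: 13.5
grasp_force: 40.0
delta [ 1.1 -1.6  2.7] [ 0.004  0.002 -0.002] rows 0.08036692359695723 0.03781113546428647 t 15.8667
[('top', array([331.158, 155.951]), array([334.179, 135.974])), ('side', array([288.143, 167.716]), array([274.151, 161.589]))]
```

View pics/e.png

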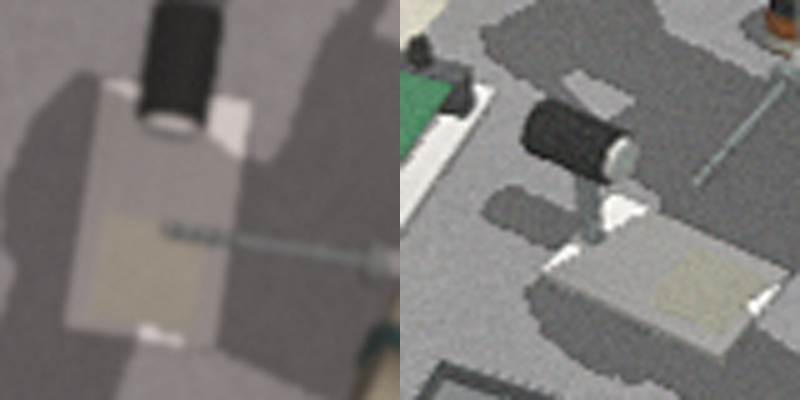

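The tip is at top-view (332,156) and side-view (289,167), matching the projected focus. I'll let it settle, then hand in.

```bash
for i in 1 2; do python3 inch.py '[[0,0,0,0,0,0,0],[0,0,0,0,0,0,0],[0,0,0,0,0,0,0],[0,0,0,0,0,0,0],[0,0,0,0,0,0,0]]'; done
python3 - <<'E'
from h import *
print(np.abs(manip.get_obs()["qd"]).max()); print(manip.hand_in())
E
```

```text
t: 16.38
tool_pos: [609.1, -202.5, 86.9]
orientation: [3.141, 0.001, 1.438]
ft_force: [0.2, -0.2, -1.2]
width: 13.5
grasp_force: 40.0
t: 16.8
tool_pos: [609.2, -202.4, 86.9]
orientation: [3.141, 0.001, 1.438]
ft_force: [-0.4, -0.5, -1.4]
width: 13.7
grasp_force: 40.0
0.0016584929820113827
the job is handed in; nothing more can be done
None
```

The job is handed in, with no verdict shown: the gauge rod went in until its collar stopped flush on the tube mouth (about 10 N), was drawn right out, and is held level and steady with its tip within a few mm of the camera's focus.

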